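Pack the gel-casting kit tray

ROBOT

A 7-joint arm with a two-finger parallel gripper is mounted at the origin on the work surface. World frame = base frame: x ahead of the robot, y to its left, z up, the work surface at z = 0. Lengths are in m, angles in rad, forces in N, time in s.
With the tool pointing down it reaches from about 0.4 to 0.85 m from the base axis. Payload 10.4 kg.
Tool frame: the origin (TCP) lies midway between the tips of the shut fingers; the grasp point (between the pads) lies robot.grasp_offset behind it (robot.grasp_offset is the distance from the TCP to the grasp point, in m); z points along the fingers, x is the direction in which the jaws open and shut, and the axes are right-handed (so a half turn about z gives the same grasp; the last joint's range is limited). The gripper opens to 87 mm and grips with 3 to 60 N. Pads are 19 mm wide; open, the fingers measure 117 mm over their backs; the gripper's body (75 mm by 190 mm) begins 51 mm behind the grasp point.
Start: joints at [-1.301, 0.332, -0.065, 1.46, 0.022, 1.35, -0.088], TCP at [0.18, 0.598, 0.223] pointing down, gripper open.
Joint ranges: [-2.6, 2.6], [-0.5, 2.12], [-1.47, 1.34], [0.16, 2.42], [-1.27, 4.41], [0.06, 2.06], [-2.6, 2.6]. Speed limits (rad/s): [2.22, 2.22, 2.79, 2.79, 3.14, 3.14, 3.14].

INTERFACE

Orientations are given as a unit quaternion [x, y, z, w].
In Python, from station import robot, vision gives the robot as it stands.
- The arm moves only by the tool jog_arm, never from a script. Its argument "steps" is a list of rows, each a list of 3 entries, a list of its own where there are three numbers: the opening, from 0 (shut) to 1 (fully open), then the shift along the world's x, y, z in mm, then the turn, a rotation vector about the world's x, y, z in degrees. A call has 1 to 5 rows; each row is the pose to reach, as a shift and turn from the pose measured when the call began; what a row does not reach only later rows make up. A row lasts 1/10 s, in which the tool goes at most 50 mm and 8.59 degrees, less where a joint would pass 70% of its speed; a pose out of reach is approached as far as the arm can. A call with a gripper value outside its range is refused whole. The fingers move at their own pace and stop on an object; "squeeze" is the grip in N (left out, the last holds). Time passes only in rows, so rows that repeat a pose let the fingers close. It gives the time, the measured TCP pose, the force and the opening at its end, in the units of the state.
- robot.get_state(): the state, without advancing time (a new reading comes with each control period).
- vision.read_camera(name): name is "scene" or "side" or "wrist"; returns the picture (400x640x3 uint8, blue, green, red); there is no depth.
- vision.get_calibration(name): a dict with "mtx" (3x3 intrinsics, pixels), "extrinsics" (4x4, takes a point from camera to world coordinates). Camera axes: x right, y down, z forward; pixel columns grow to the right and rows downward; lengths in m; the calibration is good to about 2 mm. A picture is of the moment at which its call begins: read the wrist's pose just before it. get_calibration takes no time and is no camera call; for the wrist camera it gives the pose at the moment of the call.
- robot.close_job(): hands the job in, once; it reports no verdict.
The state is a dict: "t": time; "joints": joint angles; "joint_velocities": joint speeds; "tau": joint torques, N m; "tool_pos": TCP position; "orientation": TCP orientation; "contact_force": force on the tool from outside, world axes, zero at the start; "moment": the same for the moment, N m; "finger_gap": finger opening in m.
Only numpy, scipy, OpenCV 4.12 (cv2) and the standard library are available. Lean on these libraries where they do the work, as an engineer would, in place of code of your own. Each camera call takes 0.05 s, during which the arm holds its last target.

TASK

Pack the kit tray for the next gel: set the toothed comb, the capped round pot, the small vial and the square bottle each down into the recess of the tray that has its shape and size, the comb lying flat as it is now and the bottles upright, all resting on the recess floors. The bar without teeth and the pot without a cap do not belong to the kit: leave them where they are, and knock nothing over.

Things in the scene. Friction and masses are not known exactly. Their poses are not given: they have to be found in the camera images.
- comb: Black plastic bar lying flat: spine 70 mm long (x), 16 mm wide, 18 mm high, centre line at y = -9 mm; on its +y side, flat on the bench, FOUR TEETH 4 mm thick, 10 mm wide, 19 mm long, 10 mm apart. Belongs in the tray. Origin: centre of the 70 x 35 mm footprint, underside. Grip the spine across its width, fingertips 8 mm above the underside to clear teeth and tray. 28 to 56 g.
- bar: Black plastic bar lying flat: spine 70 mm long (x), 16 mm wide, 18 mm high, centre line at y = -9 mm; on its +y side, flat on the bench, one unbroken flat lip 4 mm thick standing out 19 mm, NO TEETH. Does not belong in the tray. Origin: centre of the 70 x 35 mm footprint, underside.
- pot: Large round amber pot with a flat black screw cap, standing; 48 mm across over its whole height, 46 mm high. Belongs in the tray. Origin: centre of its underside, z up. Gripped across the diameter. 56 to 112 g.
- open_pot: Round amber pot WITHOUT A CAP, open and empty, 48 mm across and 34 mm high, standing. Does not belong in the tray. Origin: centre of its underside, z up.
- vial: Small round amber vial with a black screw cap of the same width, standing; 26 mm across, 55 mm high. Belongs in the tray. Origin: centre of its underside, z up. 25 to 49 g.
- square: Square amber bottle, body 38 x 38 mm (x, y) and 34 mm high, with a round black cap 30 mm across on it, 52 mm high in all, standing. Belongs in the tray. Origin: centre of its underside, x and y square to its sides, z up. Gripped by the body across two facing sides, or by the cap. 56 to 112 g.
- nest_comb: Fixed grey plate 98 x 98 x 12 mm, one of four side by side (2 x 2, any arrangement) in a tray 212 mm square, its rim level with the plates' tops, 17 mm above the bench. Origin: centre of its underside. In its top, centred, a 5 mm deep recess, black floor 7 mm above the origin (12 mm above the bench): a rectangle 88 mm (x) by 54 mm (y), for the comb, flat, either way round.
- nest_pot: Fixed grey plate 98 x 98 x 12 mm, one of four side by side (2 x 2, any arrangement) in a tray 212 mm square, its rim level with the plates' tops, 17 mm above the bench. Origin: centre of its underside. In its top, centred, a 5 mm deep recess, black floor 7 mm above the origin (12 mm above the bench): a large circle 68 mm across, the place of the capped pot.
- nest_vial: Fixed grey plate 98 x 98 x 12 mm, one of four side by side (2 x 2, any arrangement) in a tray 212 mm square, its rim level with the plates' tops, 17 mm above the bench. Origin: centre of its underside. In its top, centred, a 5 mm deep recess, black floor 7 mm above the origin (12 mm above the bench): a small circle 44 mm across, the place of the vial.
- nest_square: Fixed grey plate 98 x 98 x 12 mm, one of four side by side (2 x 2, any arrangement) in a tray 212 mm square, its rim level with the plates' tops, 17 mm above the bench. Origin: centre of its underside. In its top, centred, a 5 mm deep recess, black floor 7 mm above the origin (12 mm above the bench): a square 58 x 58 mm, the place of the square bottle.
There are look-alikes about, which are no part of the job. What is shaped like the comb but green is not meant. Leave any turquoise look-alike of the square alone.

How it is judged:
At the end, for the whole second after the job is handed in: Comb (within 18 mm of its plate's centre), capped pot (14 mm), vial (13 mm), square bottle (18 mm) rest on their own recess floors (4 to 9.5 mm above the plate's origin), within 0.12 rad of upright or flat; toothless bar and open pot within 25 mm of their starts, untipped; all at rest (horizontal distance between comb and nest_comb below 0.018 m and z of comb in the frame of nest_comb between 0.004 and 0.0095 m and angle between each of comb, pot, vial, square's own z axis and vertical below 0.12 rad and linear speed of each of comb, pot, vial, square, bar, open_pot below 0.02 m/s and horizontal distance between pot and nest_pot below 0.014 m and z of pot in the frame of nest_pot between 0.004 and 0.0095 m and horizontal distance between vial and nest_vial below 0.013 m and z of vial in the frame of nest_vial between 0.004 and 0.0095 m and horizontal distance between square and nest_square below 0.018 m and z of square in the frame of nest_square between 0.004 and 0.0095 m and distance of each of bar, open_pot from where it was at the start of the episode below 0.025 m and angle between each of bar, open_pot's own z axis and vertical below 0.15 rad); the robot touches nothing.
It fails at once if the toothless bar or the open pot is moved by more than 50 mm (distance of any of bar, open_pot from where it was at the start of the episode above 0.05 m).
It fails at once if a bottle, vial or pot is knocked over (angle between any of pot, vial, square, open_pot's own z axis and vertical above 0.9 rad).
It also fails if it takes over 106 s, if anything falls off the work surface, if the arm or the gripper's body presses on something with over 40 N, if the wrist force passes 120 N, or if a joint passes its speed limit or range.

## Working session

There is one attempt and no reset: what is moved stays moved. The work goes in short steps, Python scripts to look and compute and a tool call to move; the robot and the scene stay as the last step left them, time stands still between calls to the robot, and variables do not carry over. Pictures are saved under pics/ and viewed, and the job is handed in when it is done.

Besides the shell and the picture viewer there is one more tool, called after "Emit:" by a JSON object that holds its "fn" and its "kwargs". jog_arm: Moves the arm, as the interface text tells. Its arguments: {"type":"object","properties":{"steps":{"type":"array"},"squeeze":{"type":"number"}},"required":["steps"]}

```bash
ls; mkdir -p pics
python3 - <<'E'
from station import robot, vision
import cv2
s=robot.get_state()
print({k:s[k] for k in s})
print(robot.grasp_offset)
for n in ("scene","side","wrist"):
    c=vision.get_calibration(n); print(n,c)
    cv2.imwrite(f"pics/{n}0.png",vision.read_camera(n))
E
```

```text
pics
{'t': 0.0, 'joints': array([-1.30055993,  0.33286215, -0.06469979,  1.46094872,  0.02157704,
        1.34989459, -0.08849799]), 'joint_velocities': array([ 1.80496911e-03,  3.98272059e-04,  2.54538852e-04,  4.56781399e-04,
        6.68526792e-06, -6.46563283e-04, -1.00983361e-03]), 'tau': array([-5.92360830e-04, -6.23257613e+01,  2.42740178e-02, -3.89897525e+01,
       -6.13807468e-02,  3.96725116e-02,  1.41967926e-04]), 'tool_pos': array([0.18030393, 0.59801988, 0.22175647]), 'orientation': array([ 8.02698958e-01,  5.96384003e-01, -5.55896471e-04,  4.40394823e-04]), 'contact_force': array([ 0.69909031, -0.40764701,  0.3870714 ]), 'moment': array([-0.00664491, -0.02207164,  0.02750105]), 'finger_gap': 0.08722460096237193}
0.0187
scene {'mtx': array([[415.43649355,   0.        , 324.2604686 ],
       [  0.        , 415.43649355, 201.92355242],
       [  0.        ,   0.        ,   1.        ]]), 'extrinsics': array([[ 0.85078485,  0.4454965 , -0.27874362,  0.92928293],
       [ 0.5254062 , -0.71034003,  0.46836457, -0.52499572],
       [ 0.01065203, -0.54493111, -0.83841316,  0.9
[... 325 characters left out ...]
0.50868894, -0.53584468,  0.6738739 , -0.55921267],
       [ 0.01789711, -0.7891216 , -0.61397622,  0.51842749],
       [ 0.        ,  0.        ,  0.        ,  1.        ]])}
wrist {'mtx': array([[352.58966604,   0.        , 322.48306214],
       [  0.        , 352.58966604, 203.77398688],
       [  0.        ,   0.        ,   1.        ]]), 'extrinsics': array([[ 2.88700453e-01,  9.15523837e-01,  2.80121674e-01,
         1.03577915e-01],
       [ 9.57419031e-01, -2.75785755e-01, -8.53874502e-02,
         6.22188491e-01],
       [-9.20678668e-04,  2.92845217e-01, -9.56159417e-01,
         3.84210684e-01],
       [ 0.00000000e+00,  0.00000000e+00,  0.00000000e+00,
         1.00000000e+00]])}
```

View pics/scene0.png

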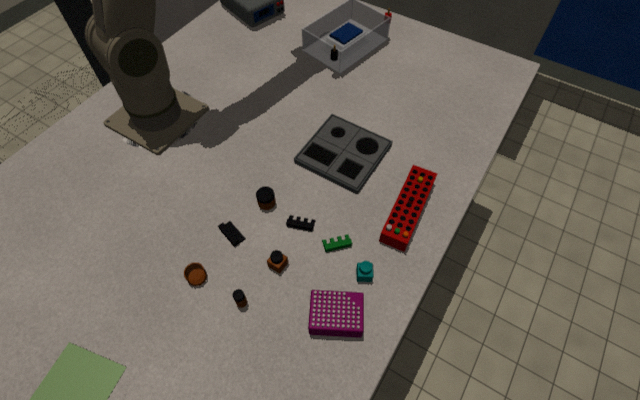

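View pics/side0.png

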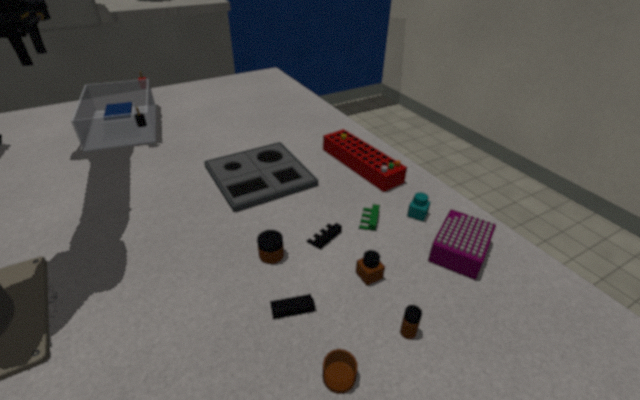

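View pics/wrist0.png

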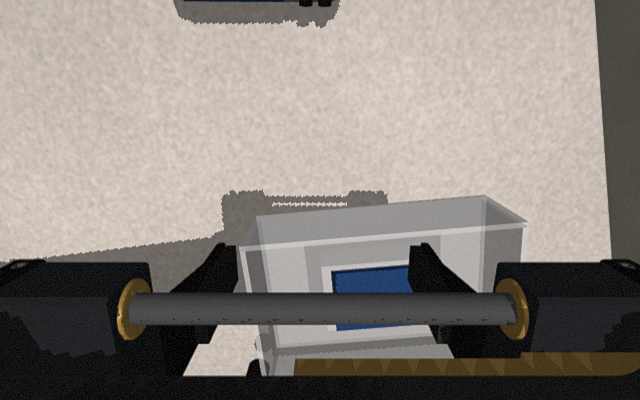

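The scene picture shows these candidates:

| Target | Scene pixel | Look-alike | Look-alike pixel |
|---|---|---|---|
| Comb (black, toothed) | (301,223) | Toothless bar | (231,233) |
| | | Green comb | (337,243) |
| Capped pot | (265,198) | Open pot | (195,275) |
| Square bottle (amber) | (277,261) | Turquoise one | (365,271) |
| Vial | (239,298) | none | |

The recesses are vial (338,132), pot (367,146), comb (320,153) and square (350,168). I'll check these in close crops.

```bash
cat > h.py <<'E'
import numpy as np, cv2
from station import robot, vision
def ray(n,u,v,c=None):
    c=c or vision.get_calibration(n); K=c["mtx"];T=c["extrinsics"]
    d=T[:3,:3]@np.linalg.solve(K,[u,v,1.]); return T[:3,3],d
def plane(n,u,v,z,c=None):
    o,d=ray(n,u,v,c); return o+d*(z-o[2])/d[2]
def proj(n,p,c=None):
    c=c or vision.get_calibration(n); T=c["extrinsics"]
    q=c["mtx"]@(T[:3,:3].T@(np.asarray(p,float)-T[:3,3])); return q[:2]/q[2]
E
python3 - <<'E'
import cv2
a=cv2.imread("pics/scene0.png")[100:320,170:400]
cv2.imwrite("pics/sc_crop.png",cv2.resize(a,None,fx=2.7,fy=2.7,interpolation=cv2.INTER_CUBIC))
b=cv2.imread("pics/side0.png")[130:400,195:505]
cv2.imwrite("pics/si_crop.png",cv2.resize(b,None,fx=2.2,fy=2.2,interpolation=cv2.INTER_CUBIC))
E
```

```text
(no output)
```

View pics/sc_crop.png

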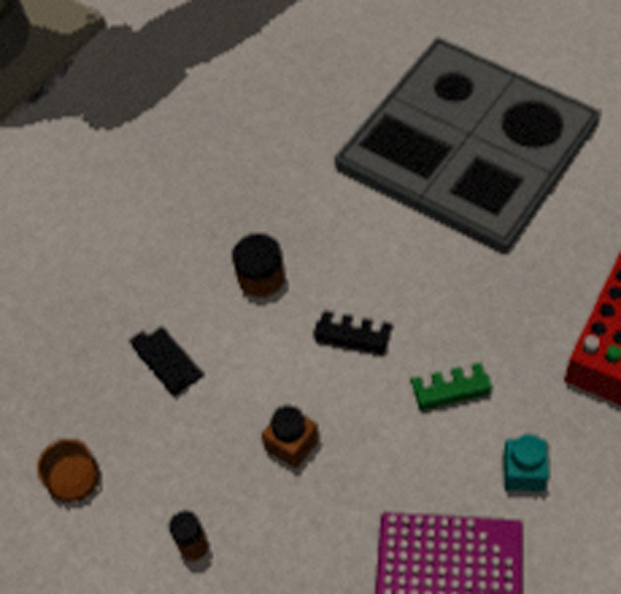

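View pics/si_crop.png

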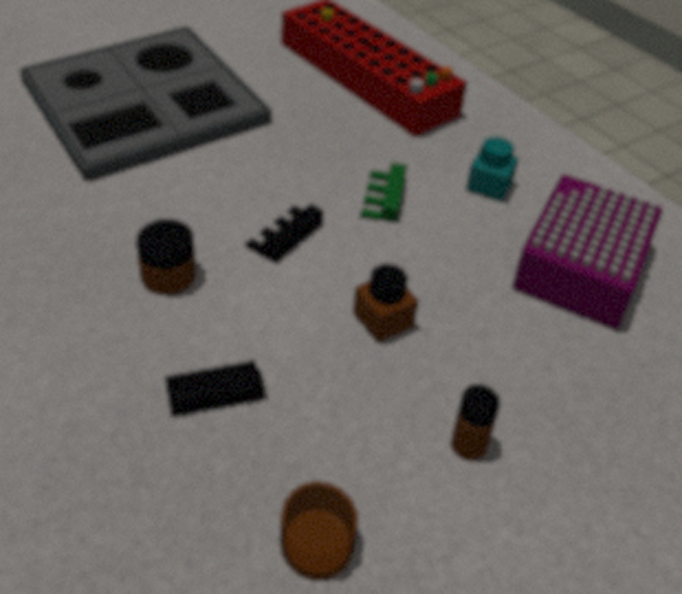

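The crops confirm the choices: black four-toothed comb, capped pot, amber square and vial. Next I'll measure rough positions in both fixed views.

Run:
```python
from h import *
# crop->pix
S=lambda x,y:(170+x/2.7-.2,100+y/2.7-.2)
D=lambda x,y:(195+x/2.2-.2,130+y/2.2-.2)
P={"tray corners":[(.017,(437,40),(187,28)),(.017,(599,114),(270,113)),(.017,(508,243),(90,170)),(.017,(337,160),(23,70))],
"recess vial,pot,comb,square (z12)":[(.0135,(454,87),(83,79)),(.0135,(532,124),(165,58)),(.0135,(406,147),(115,127)),(.0135,(487,186),(202,99))],
"pot top":[(.046,(258,255),(165,242))],"sq cap top":[(.052,(288,421),(388,278))],"vial top":[(.055,(185,526),(480,402))],
"comb spine ends top":[(.018,(318,327),(275,255)),(.018,(389,338),(316,212))],
"open pot":[(.017,(69,471),(319,530))],"bar":[(.014,(166,361),(216,388))],
"green":[(.009,(452,388),(388,192))],"turq top":[(.052,(529,453),(497,150))]}
for k,l in P.items():
    print(k)
    for z,a,b in l:
        o1,d1=ray("scene",*S(*a)); o2,d2=ray("side",*D(*b))
        t=np.linalg.lstsq(np.c_[d1,-d2],o2-o1,rcond=None)[0]
        tri=(o1+d1*t[0]+o2+d2*t[1])/2
        print(" ",(plane("scene",*S(*a),z)[:2]*1e3).round(),(plane("side",*D(*b),z)[:2]*1e3).round(),"tri",(tri*1e3).round())
```

```text
tray corners
  [469. 283.] [674. 280.] tri [570. 108. 162.]
  [677. 282.] [670.  70.] tri [704. 209.  -5.]
  [676.  78.] [469.  70.] tri [ 571.  282. -211.]
  [470.  75.] [468. 280.] tri [462.  71.  95.]
recess vial,pot,comb,square (z12)
  [521. 234.] [522. 235.] tri [522. 232.  15.]
  [621. 233.] [622. 232.] tri [621. 231.  15.]
  [521. 132.] [519. 130.] tri [520. 134.  11.]
  [621. 133.] [621. 133.] tri [621. 133.  14.]
pot top
  [485. -82.] [479. -87.] tri [482. -78.  38.]
sq cap top
  [ 615. -213.] [ 610. -215.] tri [ 613. -212.   48.]
vial top
  [ 599. -338.] [ 593. -340.] tri [ 597. -337.   49.]
comb spine ends top
  [ 570. -105.] [ 565. -120.] tri [ 569. -106.    9.]
  [634. -79.] [626. -90.] tri [632. -77.   8.]
open pot
  [ 466. -344.] [ 465. -344.] tri [ 465. -344.   16.]
bar
  [ 468. -210.] [ 459. -214.] tri [ 463. -207.    3.]
green
  [711. -89.] [708. -91.] tri [710. -88.   6.]
turq top
  [ 809. -128.] [ 800. -131.] tri [ 808. -124.   44.]
```

Emit:
{"fn": "jog_arm", "kwargs": {"steps": [[1,[20,-20,48],[0,0,5]],[1,[430,-418,48],[0,0,16.8]],[1,[430,-418,48],[0,0,16.8]],[1,[430,-418,48],[0,0,16.8]],[1,[430,-418,48],[0,0,16.8]]]}}

```text
t: 0.65
tool_pos: [0.3421, 0.44, 0.267]
orientation: [0.707, 0.707, -0.0, 0.0]
contact_force: [0.8, 0.8, -0.5]
finger_gap: 0.0869
```

Emit:
{"fn": "jog_arm", "kwargs": {"steps": [[1,[268,-260,3],[0,0,0]],[1,[268,-260,3],[0,0,0]],[1,[268,-260,3],[0,0,0]],[1,[268,-260,3],[0,0,0]],[1,[268,-260,3],[0,0,0]]]}}

```text
t: 1.15
tool_pos: [0.5213, 0.2657, 0.269]
orientation: [0.707, 0.707, -0.0, 0.0]
contact_force: [0.4, 0.7, -0.1]
finger_gap: 0.0869
```

Emit:
{"fn": "jog_arm", "kwargs": {"steps": [[1,[76,-80,0],[0,0,0]],[1,[76,-80,0],[0,0,0]],[1,[76,-80,0],[0,0,0]],[1,[76,-80,0],[0,0,0]],[1,[76,-80,0],[0,0,0]]]}}

```text
t: 1.65
tool_pos: [0.5966, 0.1868, 0.2686]
orientation: [0.706, 0.708, -0.001, -0.0]
contact_force: [1.0, 1.0, -0.4]
finger_gap: 0.0866
```

Run:
```python
from h import *
s=robot.get_state();print(s["t"],s["tool_pos"],s["orientation"],abs(s["joint_velocities"]).max())
import pickle
pickle.dump(vision.get_calibration("wrist"),open("w1.pkl","wb"))
cv2.imwrite("pics/w1.png",vision.read_camera("wrist"))
```

```text
1.65 [0.59661967 0.18683478 0.26863261] [ 7.06493984e-01  7.07718827e-01 -5.38120636e-04 -1.53961083e-04] 0.021977398017723457
```

View pics/w1.png

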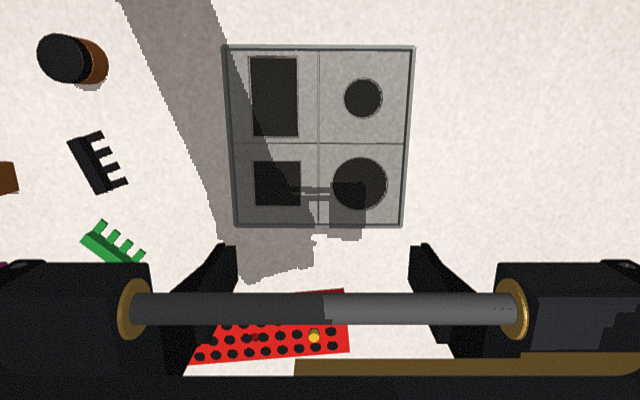

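The tray fills the middle of the wrist view. Comb recess is at (274,97), vial (363,98), square (277,184), pot (360,184), with the plate joint cross at (318,142).

Run:
```python
from h import *
import pickle
c=pickle.load(open("w1.pkl","rb")); im=cv2.imread("pics/w1.png")
for p in [(224,46),(413,46),(403,227),(237,227),(318,142.5)]: print(p,(plane("wrist",*p,.017,c)[:2]*1e3).round(1))
g=im.max(2); m=cv2.inRange(g,0,48)
m[230:]=0;m[:,:226]=0;m[:,412:]=0
m=cv2.morphologyEx(m,cv2.MORPH_OPEN,np.ones((5,5)))
for k in cv2.findContours(m,cv2.RETR_EXTERNAL,cv2.CHAIN_APPROX_NONE)[0]:
    a=cv2.contourArea(k)
    if a<300: continue
    pts=np.array([plane("wrist",*q,.012,c)[:2] for q in k[:,0]])*1e3
    print("recess",a,cv2.boundingRect(k),"min",pts.min(0).round(1),"max",pts.max(0).round(1),"mid",((pts.min(0)+pts.max(0))/2).round(1))
```

```text
(224, 46) [464.9  80.9]
(413, 46) [464.6 285.1]
(403, 227) [673.2 288.6]
(237, 227) [673.6  80.6]
(318, 142.5) [568.3 182.3]
recess 1875.5 (254, 161, 46, 45) min [591. 104.] max [646.2 159.4] mid [618.6 131.7]
recess 1944.5 (333, 159, 52, 51) min [588.4 200.4] max [651.3 263.1] mid [619.8 231.8]
recess 853.5 (345, 81, 35, 35) min [500.2 213. ] max [537.3 251.9] mid [518.8 232.4]
recess 3202.0 (251, 59, 46, 77) min [477.4 106.4] max [560.3 157.3] mid [518.8 131.8]
```

Tray measured, with both views within 2 mm: comb (520,132), vial (520,233), square (620,132), pot (621,232), axis-aligned. Now I'll look over the items.

Emit:
{"fn": "jog_arm", "kwargs": {"steps": [[1,[3,-377,-20],[0,0,0]],[1,[3,-377,-20],[0,0,0]],[1,[3,-377,-20],[0,0,0]],[1,[3,-377,-20],[0,0,0]],[1,[3,-377,-20],[0,0,0]]]}}

```text
t: 2.2
tool_pos: [0.5982, -0.0635, 0.2558]
orientation: [0.705, 0.709, 0.0, -0.0]
contact_force: [0.9, -0.5, -0.3]
finger_gap: 0.0863
```

Emit:
{"fn": "jog_arm", "kwargs": {"steps": [[1,[0,-130,0],[0,0,0]],[1,[0,-130,0],[0,0,0]],[1,[0,-130,0],[0,0,0]],[1,[0,-130,0],[0,0,0]],[1,[0,-130,0],[0,0,0]]]}}

```text
t: 2.7
tool_pos: [0.5984, -0.1919, 0.2558]
orientation: [0.704, 0.71, 0.001, -0.001]
contact_force: [1.2, 0.9, 0.7]
finger_gap: 0.0865
```

Run:
```python
from h import *
s=robot.get_state();print(s["t"],s["tool_pos"],s["orientation"],abs(s["joint_velocities"]).max())
import pickle
pickle.dump(vision.get_calibration("wrist"),open("w2.pkl","wb"))
cv2.imwrite("pics/w2.png",vision.read_camera("wrist"))
```

```text
2.7 [ 0.59841733 -0.19190094  0.25576719] [ 7.04395036e-01  7.09807512e-01  6.52991938e-04 -7.09088015e-04] 0.02646642162195828
```

View pics/w2.png

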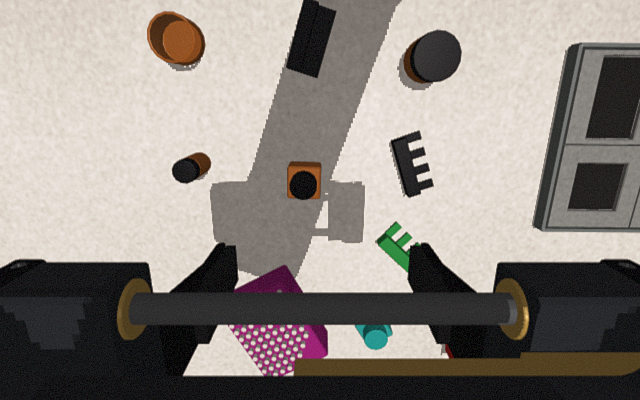

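The wrist view shows all targets: square (304,180), vial cap (186,170), capped pot (436,56), comb (408,165) with spine on the left and teeth toward +y. The bar is at (312,38) and the open pot at (177,40).

```bash
cat > m2.py <<'E'
from h import *
import pickle
c=pickle.load(open("w2.pkl","rb")); im=cv2.imread("pics/w2.png")
g=im.max(2); m=cv2.inRange(g,0,75); m[236:]=0
m=cv2.morphologyEx(m,cv2.MORPH_OPEN,np.ones((3,3)))
for k in cv2.findContours(m,cv2.RETR_EXTERNAL,cv2.CHAIN_APPROX_NONE)[0]:
    if cv2.contourArea(k)<250: continue
    x,y,w,h=cv2.boundingRect(k)
    if x>520: continue
    print("box",(x,y,w,h),cv2.contourArea(k))
    for z in (0.018,.046,.052,.055):
        pts=np.array([plane("wrist",*q,z,c)[:2] for q in k[:,0]],np.float32)*1e3
        cc,r=cv2.minEnclosingCircle(pts); rr=cv2.minAreaRect(pts)
        print("  z",z,"circle",np.round(cc,1),round(2*r,1),"rect",np.round(rr[0],1),np.round(rr[1],1),round(rr[2],1))
hsv=cv2.cvtColor(im,cv2.COLOR_BGR2HSV)
o=cv2.inRange(hsv,(5,120,40),(18,255,255)); o[:, :280]=0;o[:,330:]=0;o[:150]=0;o[215:]=0
k=cv2.convexHull(np.vstack([q for q in cv2.findContours(o,cv2.RETR_EXTERNAL,cv2.CHAIN_APPROX_NONE)[0]]))
for z in (.034,): 
    pts=np.array([plane("wrist",*q,z,c)[:2] for q in k[:,0]],np.float32)*1e3
    print("sq",cv2.minAreaRect(pts),cv2.boundingRect(k))
a=im[100:230,130:460]; cv2.imwrite("pics/w2c.png",cv2.resize(a,None,fx=2.4,fy=2.4,interpolation=cv2.INTER_CUBIC))
E
python3 m2.py
```

```text
box (290, 171, 27, 29) 583.0
  z 0.018 circle [ 618.2 -213.4] 34.5 rect [ 618.2 -213.3] [33.7 30.5] 0.1
  z 0.046 circle [ 611.2 -211.9] 32.1 rect [ 611.2 -211.8] [31.3 28.4] 0.1
  z 0.052 circle [ 609.7 -211.6] 31.6 rect [ 609.7 -211.5] [30.8 27.9] 0.1
  z 0.055 circle [ 608.9 -211.5] 31.3 rect [ 609.  -211.4] [30.6 27.7] 0.1
box (172, 158, 28, 25) 501.5
  z 0.018 circle [ 601.2 -348.2] 32.9 rect [ 601.4 -348. ] [26.  32.8] 26.3
  z 0.046 circle [ 595.4 -337.3] 30.6 rect [ 595.5 -337.2] [24.1 30.5] 26.3
  z 0.052 circle [ 594.1 -334.9] 30.1 rect [ 594.3 -334.8] [23.8 30. ] 26.3
  z 0.055 circle [ 593.5 -333.8] 29.8 rect [ 593.7 -333.7] [23.6 29.8] 26.3
box (391, 132, 42, 65) 1220.5
  z 0.018 circle [593.2 -87.9] 74.7 rect [593.6 -87.6] [70.7 33.4] 19.3
  z 0.046 circle [587.9 -95.2] 69.5 rect [588.3 -95. ] [65.8 31.1] 19.3
  z 0.052 circle [586.8 -96.8] 68.4 rect [587.2 -96.5] [64.7 30.6] 19.3
  z 0.055 circle [586.2 -97.6] 67.8 rect [586.6 -97.3] [64.2 30.3] 19.3
box (404, 31, 57, 52) 2219.0
  z 0.018 circle [478.9 -76.6] 60.4 rect [478.3 -76.2] [49.8 58.9] 4.3
  z 0.046 circle [481.6 -84.7] 56.2 rect [481.1 -84.3] [46.3 54.8] 4.3
  z 0.052 circle [482.2 -86.4] 55.3 rect [481.7 -86. ] [45.6 53.9] 4.3
  z 0.055 circle [482.5 -87.3] 54.8 rect [482.  -86.9] [45.2 53.5] 4.3
box (287, 0, 49, 78) 2313.0
  z 0.018 circle [ 462.5 -203.9] 74.2 rect [ 461.3 -204.1] [35.1 69.7] 73.1
  z 0.046 circle [ 466.4 -203.1] 69.1 rect [ 465.2 -203.3] [32.6 64.8] 73.1
  z 0.052 circle [ 467.3 -202.9] 67.9 rect [ 466.1 -203.1] [32.1 63.7] 73.1
  z 0.055 circle [ 467.7 -202.9] 67.4 rect [ 466.5 -203. ] [31.8 63.2] 73.1
sq ((608.2919921875, -211.71206665039062), (37.00425720214844, 41.34245681762695), 88.74516296386719) (287, 162, 34, 37)
```

View pics/w2c.png

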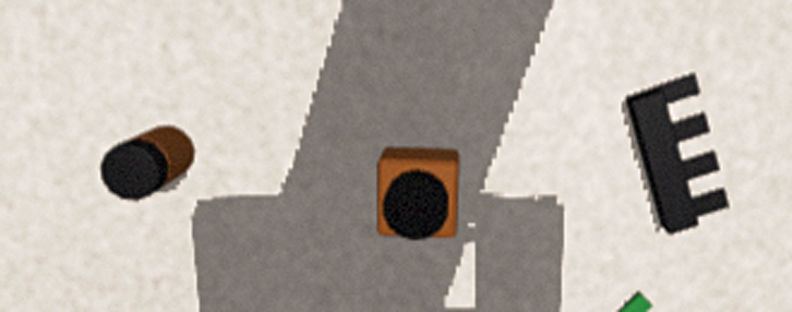

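Run:
```python
from h import *
import pickle
c=pickle.load(open("w2.pkl","rb"))
C=lambda x,y:(130+x/2.4-.2,100+y/2.4-.2)
f=lambda p,z:(plane("wrist",*p,z,c)[:2]*1e3)
L0,L1=f(C(626,100),.0),f(C(663,232),.0)   # left edge
print("left edge z0",L0,L1)
R0,R1=f(C(668,84),.018),f(C(697,222),.018)
print("top right edge",R0,R1)
for a,b in((L0,L1),(R0,R1)): print(np.degrees(np.arctan2(*(b-a)[::-1])),np.linalg.norm(b-a))
t=[f(C(*p),.004) for p in ((698,83),(708,121),(717,158),(727,198))]; print("teeth tips",np.round(t,1), np.degrees(np.arctan2(*(t[3]-t[0])[::-1])))
u=np.array([np.cos(np.radians(20)),np.sin(np.radians(20))]);n=np.array([-u[1],u[0]])
print("n-coords L,R,tip",(L0@n,L1@n),(R0@n,R1@n),[q@n for q in t]," u", L0@u,L1@u,R0@u,R1@u)
print("vial",f(C(134,168),.055),"sq cap",f(C(415,204),.052),"pot",f((437,55),.046))
print("sq top edges L/R at z34",f(C(378,200),.034),f(C(459,200),.034),"near",f(C(418,237),.034),f(C(418,158),.034), "corners", f(C(381,236),.034),f(C(456,235),.034))
```

```text
left edge z0 [ 569.03564055 -110.59162966] [636.16865491 -87.24850362]
top right edge [559.29781408 -94.96689821] [625.88754921 -75.4919176 ]
19.173307064226616 71.07561572183866
16.302203030575825 69.3791589364176
teeth tips [[560.2 -77.1]
 [578.5 -70.6]
 [596.7 -64.4]
 [617.1 -57.4]] 19.077293133029023
n-coords L,R,tip (np.float64(-298.5437896489488), np.float64(-299.56926955736844)) (np.float64(-280.5308119956881), np.float64(-285.0053471854004)) [np.float64(-264.02981904808325), np.float64(-264.1490382957174), np.float64(-264.6126612044955), np.float64(-264.9994769334367)]  u 496.8940273637854 567.9622448818568 493.0874365758487 562.3221549587578
vial [ 593.26878519 -333.82532193] sq cap [ 609.30447124 -211.77549326] pot [479.22551442 -79.58780825]
sq top edges L/R at z34 [ 611.98202294 -229.96386387] [ 611.7213429  -192.19601696] near [ 629.81924138 -211.45608039] [ 592.02394858 -211.16049066] corners [ 629.44584641 -228.92568513] [ 628.71415624 -193.50469305]
```

Square is at (611,-211), yaw 0, and its sides measure 38 mm as expected. The comb spine centre is (599,-92), yaw 19°, width 35 mm as expected. Vial is at about (595,-336), pot at about (481,-81). I'll take the comb first.

Emit:
{"fn": "jog_arm", "kwargs": {"squeeze": 20, "steps": [[1,[0,50,-40],[0,0,8]],[1,[0,100,-120],[0,0,16]],[1,[0,100,-170],[0,0,18.7]],[1,[0,100,-190],[0,0,18.7]],[1,[0,100,-190],[0,0,18.7]]]}}

```text
t: 3.25
tool_pos: [0.5965, -0.0854, 0.0615]
orientation: [0.577, 0.817, 0.0, -0.004]
contact_force: [0.2, 0.3, -0.5]
finger_gap: 0.087
```

```bash
cat > look.py <<'E'
from h import *
import sys,pickle
n,cam=sys.argv[1],sys.argv[2]
s=robot.get_state();q=s["orientation"];print(round(s["t"],2),(s["tool_pos"]*1e3).round(1),"jaw",np.degrees(2*np.arctan2(q[1],q[0])).round(2),"gap",round(s["finger_gap"]*1e3,1),"F",np.round(s["contact_force"],1))
pickle.dump(vision.get_calibration(cam),open(n+".pkl","wb"))
im=vision.read_camera(cam)
cv2.imwrite(f"pics/{n}_full.png",im)
if len(sys.argv)>3:
    x,y,w,h=map(int,sys.argv[3].split(",")); im=im[y:y+h,x:x+w]; f=min(780/w,580/h); im=cv2.resize(im,None,fx=f,fy=f,interpolation=cv2.INTER_CUBIC);print("scale",f)
cv2.imwrite(f"pics/{n}.png",im)
E
python3 look.py w3 wrist
```

```text
3.25 [596.5 -85.4  61.5] jaw 109.58 gap 87.0 F [ 0.2  0.3 -0.5]
```

View pics/w3.png

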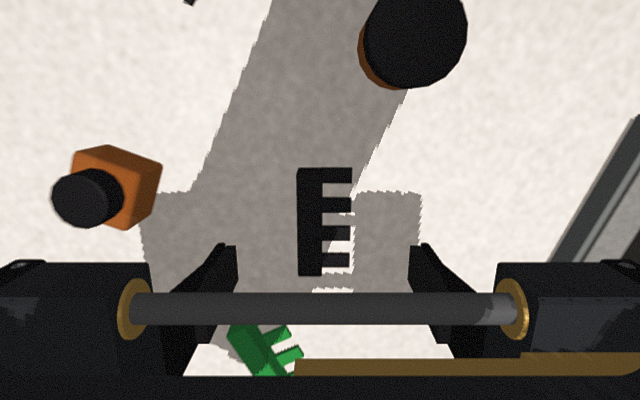

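The comb (four teeth) sits upright in the image between the fingers, spine at x 297–322, y 168–276. I'll refine from this.

Run:
```python
from h import *
import pickle
c=pickle.load(open("w3.pkl","rb"))
f=lambda p:(plane("wrist",*p,.018,c)[:2]*1e3)
q=[f(p) for p in ((297.5,169),(322,169),(322,275),(299,275))]
print(np.round(q,1), np.mean(q,0)); 
a=q[2]-q[1];print(np.degrees(np.arctan2(a[1],a[0])),np.linalg.norm(a),np.linalg.norm(q[1]-q[0]))
# pot cap top from this view
im=cv2.imread("pics/w3.png")
print("pot",f((420,40)),plane("wrist",418,38,.046,c)*1e3)
```

```text
[[ 564.8 -111.8]
 [ 560.   -98.1]
 [ 626.   -74.6]
 [ 630.9  -88.8]] [595.42620558 -93.30111992]
19.552828846130634 69.98816075604717 14.531384297708982
pot [476.24108723 -71.97705673] [481.98178482 -78.74822281  46.        ]
```

Emit:
{"fn": "jog_arm", "kwargs": {"squeeze": 20, "steps": [[1,[0,-8,-30],[0,0,0]],[1,[0,-8,-53],[0,0,0]],[1,[0,-8,-53],[0,0,0]],[1,[0,-8,-53],[0,0,0]],[1,[0,-8,-53],[0,0,0]]]}}

```text
t: 3.8
tool_pos: [0.5969, -0.0923, 0.0084]
orientation: [0.576, 0.817, 0.0, -0.004]
contact_force: [-0.9, 0.6, 0.0]
finger_gap: 0.0871
```

Emit:
{"fn": "jog_arm", "kwargs": {"steps": [[0.0,[0,0,0],[0,0,0]],[0.0,[0,0,0],[0,0,0]],[0.0,[0,0,0],[0,0,0]],[0.0,[0,0,0],[0,0,0]],[0.0,[0,0,0],[0,0,0]]]}}

```text
t: 4.3
tool_pos: [0.5968, -0.0924, 0.0084]
orientation: [0.576, 0.817, 0.0, -0.004]
contact_force: [0.5, 0.1, 0.6]
finger_gap: 0.0551
```

Emit:
{"fn": "jog_arm", "kwargs": {"steps": [[0.0,[0,0,0],[0,0,0]],[0.0,[0,0,0],[0,0,0]],[0.0,[0,0,0],[0,0,0]],[0.0,[0,0,0],[0,0,0]],[0.0,[0,0,0],[0,0,0]]]}}

```text
t: 4.8
tool_pos: [0.5968, -0.0924, 0.0084]
orientation: [0.576, 0.817, 0.0, -0.004]
contact_force: [0.4, -0.1, -0.4]
finger_gap: 0.0158
```

Emit:
{"fn": "jog_arm", "kwargs": {"steps": [[0,[0,0,3],[0,0,0]],[0,[0,0,40],[0,0,0]],[0,[0,0,85],[0,0,-3]],[0,[-15,40,100],[0,0,-8]],[0,[-35,85,100],[0,0,-16]]]}}

```text
t: 5.3
tool_pos: [0.5644, -0.0096, 0.1117]
orientation: [0.685, 0.728, 0.003, -0.002]
contact_force: [0.5, 1.5, -0.6]
finger_gap: 0.0158
```

```bash
python3 look.py w4 wrist
```

```text
5.3 [564.4  -9.6 111.7] jaw 93.49 gap 15.8 F [ 0.5  1.5 -0.6]
```

View pics/w4.png

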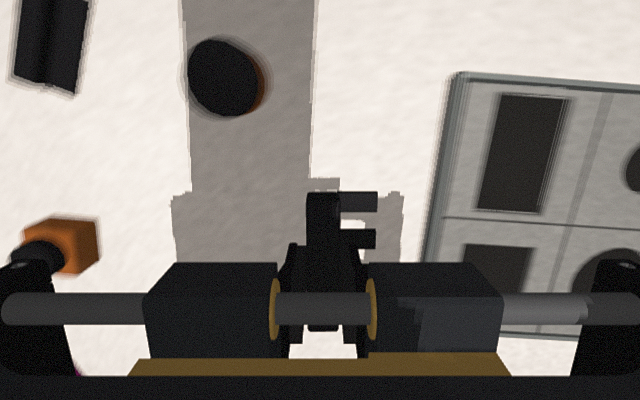

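The comb is held square in the jaws at (325,250). Continuing to its recess.

Emit:
{"fn": "jog_arm", "kwargs": {"steps": [[0,[-15,45,0],[0,0,-3.5]],[0,[-30,90,0],[0,0,-3.5]],[0,[-44,133,-5],[0,0,-3.5]],[0,[-44,133,-50],[0,0,-3.5]],[0,[-44,133,-60],[0,0,-3.5]]]}}

```text
t: 5.85
tool_pos: [0.5138, 0.1348, 0.0465]
orientation: [0.709, 0.705, 0.0, -0.006]
contact_force: [-0.1, -1.0, 0.2]
finger_gap: 0.0162
```

```bash
python3 look.py w5 wrist; python3 look.py s5 scene 280,90,130,110
```

```text
5.85 [513.8 134.8  46.5] jaw 89.74 gap 16.2 F [-0.1 -1.   0.2]
5.9 [514.2 133.1  46.5] jaw 89.59 gap 15.4 F [-0.7 -1.2 -0.8]
scale 5.2727272727272725
```

View pics/w5.png

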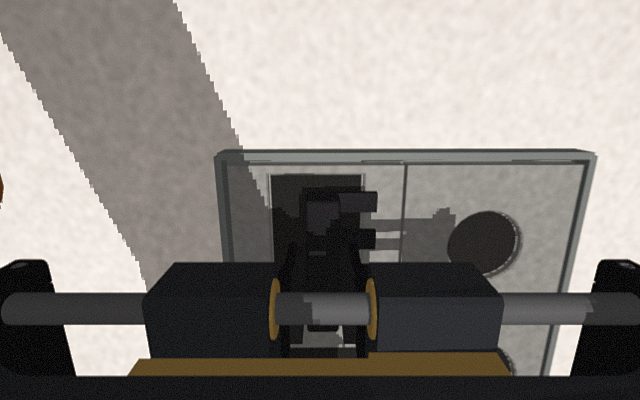

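View pics/s5.png

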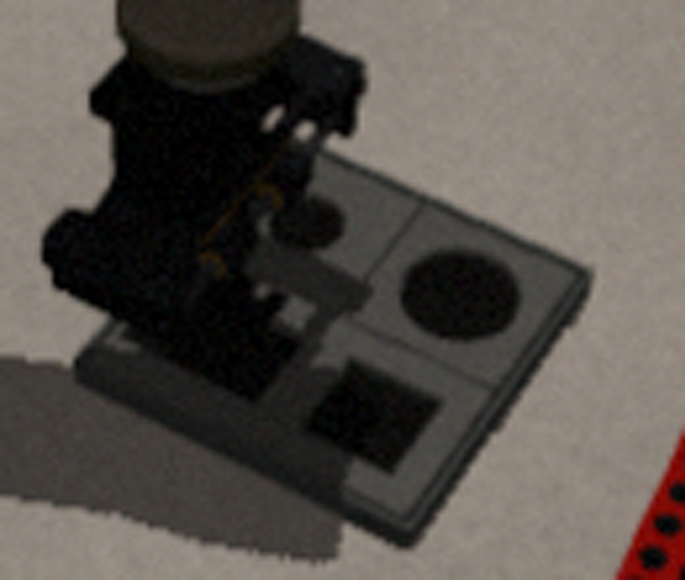

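Emit:
{"fn": "jog_arm", "kwargs": {"steps": [[0,[6,-9.5,0],[0,0,0.5]],[0,[6,-9.5,-5],[0,0,0.5]],[0,[6,-9.5,-10],[0,0,0.5]],[0,[6,-9.5,-15],[0,0,0.5]],[0,[6,-9.5,-15],[0,0,0.5]]]}}

```text
t: 6.45
tool_pos: [0.521, 0.1231, 0.0328]
orientation: [0.707, 0.707, 0.0, -0.006]
contact_force: [-0.5, 0.3, -0.6]
finger_gap: 0.0156
```

Emit:
{"fn": "jog_arm", "kwargs": {"steps": [[0,[-1,0,-6],[0,0,0]],[0,[-1,0,-10],[0,0,0]],[0,[-1,0,-12],[0,0,0]],[0,[-1,0,-12.3],[0,0,0]],[0,[-1,0,-12.3],[0,0,0]]]}}

```text
t: 6.95
tool_pos: [0.5201, 0.1231, 0.0205]
orientation: [0.707, 0.707, 0.0, -0.006]
contact_force: [0.5, -0.5, -0.0]
finger_gap: 0.0158
```

Emit:
{"fn": "jog_arm", "kwargs": {"steps": [[0.5,[0,0,0],[0,0,0]],[0.5,[0,0,0],[0,0,0]],[0.5,[0,0,0],[0,0,0]],[0.5,[0,0,0],[0,0,0]],[0.5,[0,0,10],[0,0,0]]]}}

```text
t: 7.45
tool_pos: [0.5192, 0.1228, 0.0298]
orientation: [0.707, 0.707, -0.001, -0.006]
contact_force: [0.2, -0.5, 0.8]
finger_gap: 0.0416
```

Emit:
{"fn": "jog_arm", "kwargs": {"steps": [[1,[0,0,30],[0,0,0]],[1,[0,0,80],[0,0,0]],[1,[0,0,125],[0,0,0]],[1,[20,0,150],[0,0,0]],[1,[20,0,150],[0,0,0]]]}}

```text
t: 7.95
tool_pos: [0.5426, 0.1231, 0.1849]
orientation: [0.707, 0.707, 0.003, -0.004]
contact_force: [-0.3, -0.0, -0.3]
finger_gap: 0.0754
```

```bash
python3 look.py w6 wrist
```

```text
7.95 [542.6 123.1 184.9] jaw 89.95 gap 75.4 F [-0.3 -0.  -0.3]
```

View pics/w6.png

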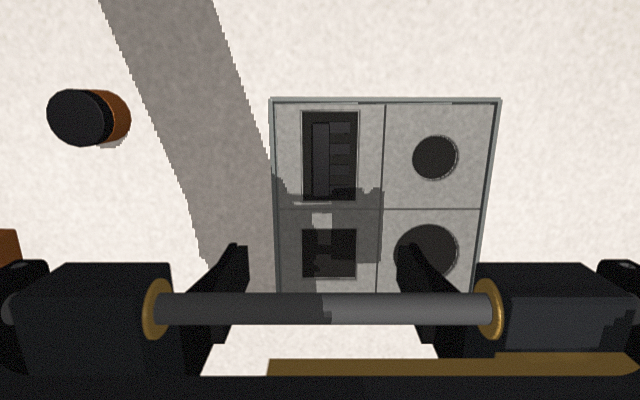

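The comb lies flat in its recess (crop 302–357, 110–200), centred. Next, the pot.

Emit:
{"fn": "jog_arm", "kwargs": {"squeeze": 30, "steps": [[1,[-15,-50,0],[0,0,0]],[1,[-30,-100,-20],[0,0,0]],[1,[-45,-150,-50],[0,0,0]],[1,[-60,-200,-70],[0,0,0]],[1,[-60,-203,-75],[0,0,0]]]}}

```text
t: 8.5
tool_pos: [0.4774, -0.0836, 0.1051]
orientation: [0.709, 0.706, -0.0, -0.006]
contact_force: [-0.2, 0.1, -0.4]
finger_gap: 0.0871
```

Emit:
{"fn": "jog_arm", "kwargs": {"steps": [[1,[0,0,0],[0,0,0]],[1,[0,0,0],[0,0,0]]]}}

```text
t: 8.7
tool_pos: [0.4761, -0.0837, 0.1043]
orientation: [0.709, 0.705, -0.001, -0.007]
contact_force: [0.1, 0.4, -0.3]
finger_gap: 0.087
```

```bash
python3 look.py w7 wrist
```

```text
8.7 [476.1 -83.7 104.3] jaw 89.65 gap 87.0 F [ 0.1  0.4 -0.3]
```

View pics/w7.png

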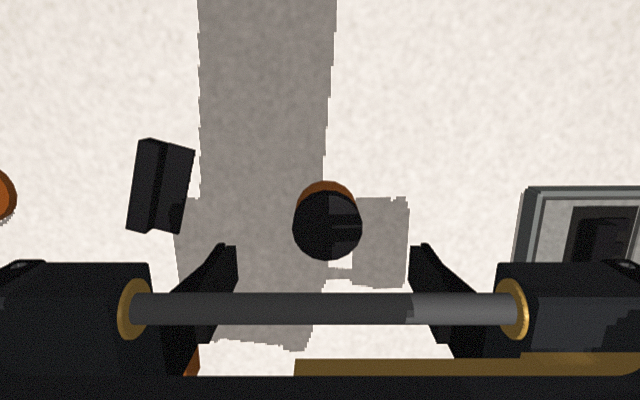

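Run:
```python
from h import *
import pickle
c=pickle.load(open("w7.pkl","rb"))
for p in ((327,226),(292,226),(362,226),(327,260)): print(p,(plane("wrist",*p,.046,c)*1e3).round(1))
```

```text
(327, 226) [478.4 -79.5  46. ]
(292, 226) [ 478.1 -102.8   46. ]
(362, 226) [478.6 -56.1  46. ]
(327, 260) [503.2 -79.6  46. ]
```

The pot cap is centred at pixel (327,226), giving (479,-79.5) with a 47 mm diameter. Going down.

Emit:
{"fn": "jog_arm", "kwargs": {"squeeze": 30, "steps": [[1,[3,4,-20],[0,0,0]],[1,[3,4,-45],[0,0,0]],[1,[3,4,-75],[0,0,0]],[1,[3,4,-92],[0,0,0]],[1,[3,4,-92],[0,0,0]]]}}

```text
t: 9.25
tool_pos: [0.479, -0.0769, 0.0111]
orientation: [0.708, 0.707, -0.002, -0.008]
contact_force: [0.4, -0.0, 0.6]
finger_gap: 0.0872
```

Emit:
{"fn": "jog_arm", "kwargs": {"steps": [[0,[0,0,0],[0,0,0]],[0,[0,0,0],[0,0,0]],[0,[0,0,0],[0,0,0]],[0,[0,0,0],[0,0,0]],[0,[0,0,0],[0,0,0]]]}}

```text
t: 9.75
tool_pos: [0.4793, -0.0769, 0.0116]
orientation: [0.708, 0.707, -0.001, -0.008]
contact_force: [-0.2, -0.0, -0.0]
finger_gap: 0.055
```

Emit:
{"fn": "jog_arm", "kwargs": {"steps": [[0,[0,0,0],[0,0,0]],[0,[0,0,0],[0,0,0]],[0,[0,0,0],[0,0,0]]]}}

```text
t: 10.05
tool_pos: [0.4794, -0.077, 0.0117]
orientation: [0.708, 0.707, -0.001, -0.008]
contact_force: [-0.2, 0.1, 1.6]
finger_gap: 0.0471
```

Emit:
{"fn": "jog_arm", "kwargs": {"steps": [[0,[0,0,5],[0,0,0]],[0,[0,0,40],[0,0,0]],[0,[10,10,80],[0,0,0]],[0,[28,50,90],[0,0,0]],[0,[48,95,90],[0,0,0]]]}}

```text
t: 10.55
tool_pos: [0.5292, 0.0179, 0.1047]
orientation: [0.709, 0.705, 0.001, -0.006]
contact_force: [1.6, 0.0, -0.8]
finger_gap: 0.0475
```

Emit:
{"fn": "jog_arm", "kwargs": {"steps": [[0,[20,43,0],[0,0,0]],[0,[40,86,0],[0,0,0]],[0,[60,129,0],[0,0,0]],[0,[78,170,-5],[0,0,0]],[0,[90,200,-15],[0,0,0]]]}}

```text
t: 11.05
tool_pos: [0.6201, 0.2217, 0.0902]
orientation: [0.708, 0.706, 0.002, -0.007]
contact_force: [-0.3, -0.9, -1.1]
finger_gap: 0.0472
```

Emit:
{"fn": "jog_arm", "kwargs": {"steps": [[0,[0.5,10,-15],[0,0,0]],[0,[0.5,10,-30],[0,0,0]],[0,[0.5,10,-45],[0,0,0]],[0,[0.5,10,-50],[0,0,0]],[0,[0.5,10,-50],[0,0,0]]]}}

```text
t: 11.55
tool_pos: [0.6201, 0.2295, 0.0393]
orientation: [0.709, 0.705, 0.001, -0.007]
contact_force: [0.0, -0.2, -0.7]
finger_gap: 0.0473
```

```bash
python3 look.py w8 wrist;  python3 look.py s8 scene 280,90,130,110
```

```text
11.55 [620.1 229.5  39.3] jaw 89.71 gap 47.3 F [ 0.  -0.2 -0.7]
11.6 [620.6 230.2  40.3] jaw 89.73 gap 47.3 F [ 0.5  0.2 -0.2]
scale 5.2727272727272725
```

View pics/w8.png

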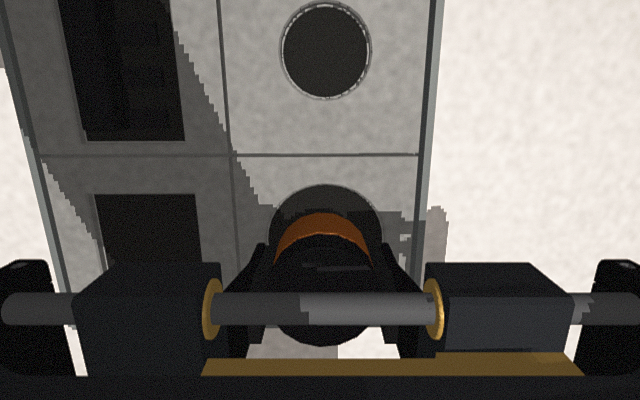

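View pics/s8.png

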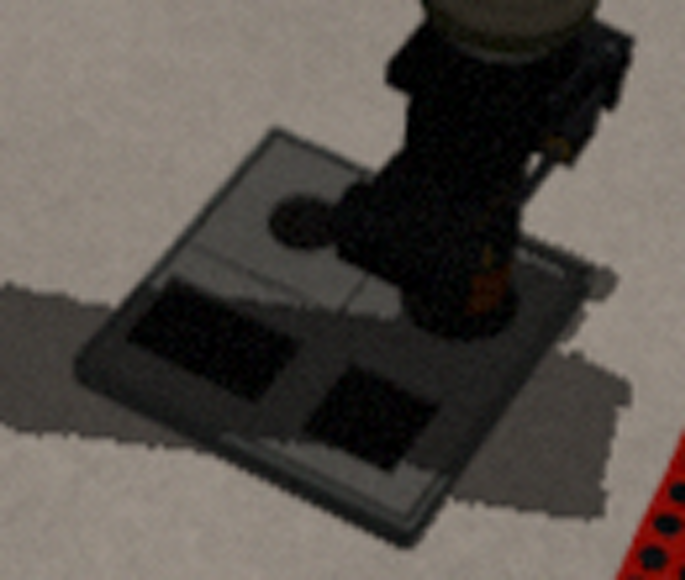

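The pot is aligned over the large circle (recess columns 268–382, pot centred at 323). Lowering and releasing.

Emit:
{"fn": "jog_arm", "kwargs": {"steps": [[0,[0,2,-6],[0,0,0]],[0,[0,2,-11],[0,0,0]],[0,[0,2,-15],[0,0,0]],[0,[0,2,-16.3],[0,0,0]],[0,[0,2,-16.3],[0,0,0]]]}}

```text
t: 12.15
tool_pos: [0.6209, 0.2326, 0.0243]
orientation: [0.709, 0.706, 0.002, -0.006]
contact_force: [0.2, -0.1, -1.2]
finger_gap: 0.0472
```

Emit:
{"fn": "jog_arm", "kwargs": {"steps": [[0.8,[0,0,0],[0,0,0]],[0.8,[0,0,0],[0,0,0]],[0.8,[0,0,0],[0,0,0]],[0.8,[0,0,0],[0,0,0]],[0.8,[0,0,0],[0,0,0]]]}}

```text
t: 12.65
tool_pos: [0.6209, 0.2327, 0.0244]
orientation: [0.709, 0.706, 0.002, -0.006]
contact_force: [0.3, 0.7, 0.1]
finger_gap: 0.0687
```

Emit:
{"fn": "jog_arm", "kwargs": {"steps": [[0.8,[0,0,10],[0,0,0]],[0.8,[0,0,40],[0,0,0]],[1,[0,0,85],[0,0,0]],[1,[0,0,130],[0,0,0]],[1,[0,0,150],[0,0,0]]]}}

```text
t: 13.15
tool_pos: [0.6227, 0.233, 0.1804]
orientation: [0.709, 0.705, 0.005, -0.005]
contact_force: [0.9, -0.1, -0.3]
finger_gap: 0.0836
```

```bash
python3 look.py w9 wrist
```

```text
13.15 [622.7 233.  180.4] jaw 89.73 gap 83.6 F [ 0.9 -0.1 -0.3]
```

View pics/w9.png

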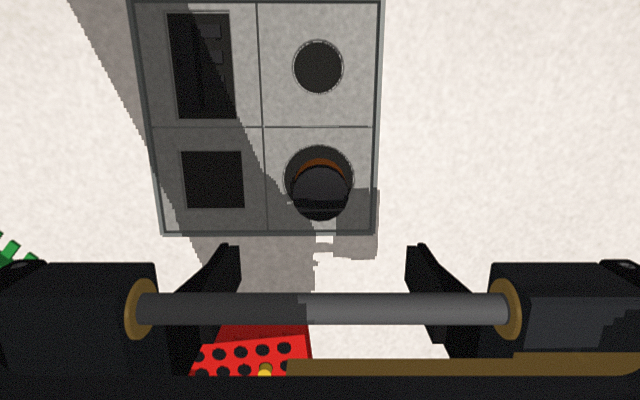

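The pot is upright in the large circle (cap at (319,192)). Now the square bottle.

Emit:
{"fn": "jog_arm", "kwargs": {"steps": [[1,[-1,-50,0],[0,0,0]],[1,[-2,-100,0],[0,0,0]],[1,[-4,-150,0],[0,0,0]],[1,[-6,-200,-10],[0,0,0]],[1,[-8,-250,-20],[0,0,0]]]}}

```text
t: 13.7
tool_pos: [0.6153, -0.0166, 0.1635]
orientation: [0.709, 0.705, 0.007, -0.004]
contact_force: [0.7, -0.6, 0.4]
finger_gap: 0.0867
```

Emit:
{"fn": "jog_arm", "kwargs": {"steps": [[1,[-2,-50,-20],[0,0,0]],[1,[-3,-100,-40],[0,0,0]],[1,[-3,-150,-50],[0,0,0]],[1,[-3,-190,-55],[0,0,0]],[1,[-3,-194,-55],[0,0,0]]]}}

```text
t: 14.2
tool_pos: [0.6095, -0.2192, 0.108]
orientation: [0.712, 0.702, 0.005, -0.004]
contact_force: [-0.4, -0.2, 0.5]
finger_gap: 0.087
```

Emit:
{"fn": "jog_arm", "kwargs": {"steps": [[1,[0,0,0],[0,0,0]],[1,[0,0,0],[0,0,0]]]}}

```text
t: 14.4
tool_pos: [0.6092, -0.2197, 0.1083]
orientation: [0.712, 0.702, 0.005, -0.004]
contact_force: [0.2, 0.4, -0.2]
finger_gap: 0.0871
```

```bash
python3 look.py w10 wrist
```

```text
14.4 [ 609.2 -219.7  108.3] jaw 89.15 gap 87.1 F [ 0.2  0.4 -0.2]
```

View pics/w10.png

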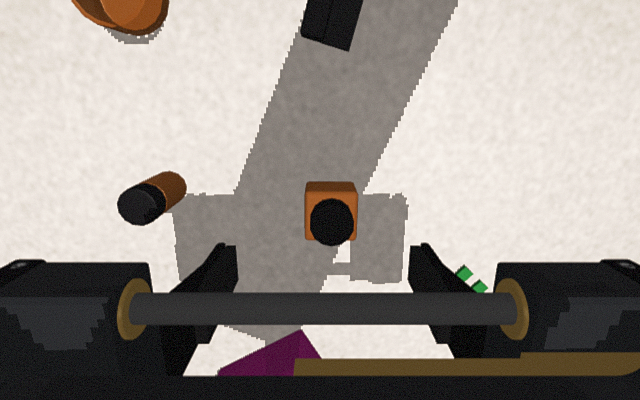

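Run:
```python
from h import *
import pickle
c=pickle.load(open("w10.pkl","rb"))
for p,z in (((332,221),.052),((305,215),.034),((357.5,215),.034),((305.5,240),.034),((357,239.5),.034),((331,191),.034),((139,204),.055)): print(p,(plane("wrist",*p,z,c)*1e3).round(1))
```

```text
(332, 221) [ 608.1 -212.1   52. ]
(305, 215) [ 609.8 -230.5   34. ]
(357.5, 215) [ 610.5 -193.3   34. ]
(305.5, 240) [ 628.9 -230.7   34. ]
(357, 239.5) [ 629.3 -193.4   34. ]
(331, 191) [ 592.5 -211.9   34. ]
(139, 204) [ 593.2 -334.8   55. ]
```

Square's top is columns 305–357, rows 191–240, giving centre (610,-212), 38 mm, yaw about 0.

Emit:
{"fn": "jog_arm", "kwargs": {"steps": [[1,[1,8,-25],[0,0,1]],[1,[1,8,-55],[0,0,1]],[1,[1,8,-85],[0,0,1]],[1,[1,8,-97],[0,0,1]],[1,[1,8,-97],[0,0,1]]]}}

```text
t: 14.95
tool_pos: [0.6101, -0.2088, 0.0101]
orientation: [0.705, 0.709, 0.005, -0.005]
contact_force: [0.3, -0.3, 0.4]
finger_gap: 0.0869
```

Emit:
{"fn": "jog_arm", "kwargs": {"steps": [[0,[0,0,0],[0,0,0]],[0,[0,0,0],[0,0,0]],[0,[0,0,0],[0,0,0]],[0,[0,0,0],[0,0,0]],[0,[0,0,0],[0,0,0]]]}}

```text
t: 15.45
tool_pos: [0.6103, -0.2089, 0.0106]
orientation: [0.705, 0.709, 0.005, -0.005]
contact_force: [0.8, -0.4, -0.8]
finger_gap: 0.0553
```

Emit:
{"fn": "jog_arm", "kwargs": {"steps": [[0,[0,0,0],[0,0,0]],[0,[0,0,0],[0,0,0]],[0,[0,0,0],[0,0,0]],[0,[0,0,0],[0,0,0]],[0,[0,0,0],[0,0,0]]]}}

```text
t: 15.95
tool_pos: [0.6104, -0.2091, 0.0108]
orientation: [0.705, 0.709, 0.005, -0.005]
contact_force: [-0.4, -0.5, 1.8]
finger_gap: 0.0378
```

Emit:
{"fn": "jog_arm", "kwargs": {"steps": [[0,[0,0,5],[0,0,0]],[0,[0,0,40],[0,0,0]],[0,[0,20,80],[0,0,0]],[0,[2,65,90],[0,0,0]],[0,[3,113,90],[0,0,0]]]}}

```text
t: 16.45
tool_pos: [0.6145, -0.0964, 0.1036]
orientation: [0.706, 0.708, 0.006, -0.003]
contact_force: [1.0, 0.5, -0.8]
finger_gap: 0.0379
```

Emit:
{"fn": "jog_arm", "kwargs": {"steps": [[0,[2,50,0],[0,0,0]],[0,[3,100,0],[0,0,0]],[0,[5,148,0],[0,0,0]],[0,[6,190,-5],[0,0,0]],[0,[7,220,-15],[0,0,0]]]}}

```text
t: 16.95
tool_pos: [0.6214, 0.128, 0.0892]
orientation: [0.705, 0.709, 0.007, -0.003]
contact_force: [-0.3, 1.4, -1.0]
finger_gap: 0.0378
```

Emit:
{"fn": "jog_arm", "kwargs": {"steps": [[0,[-1,4,-15],[0,0,0]],[0,[-1,4,-30],[0,0,0]],[0,[-1,4,-45],[0,0,0]],[0,[-1,4,-50],[0,0,0]],[0,[-1,4,-50],[0,0,0]]]}}

```text
t: 17.45
tool_pos: [0.62, 0.1301, 0.0382]
orientation: [0.706, 0.708, 0.006, -0.003]
contact_force: [-0.2, -0.9, -1.3]
finger_gap: 0.0379
```

```bash
python3 look.py w11 wrist
```

```text
17.45 [620.  130.1  38.2] jaw 90.22 gap 37.9 F [-0.2 -0.9 -1.3]
```

View pics/w11.png

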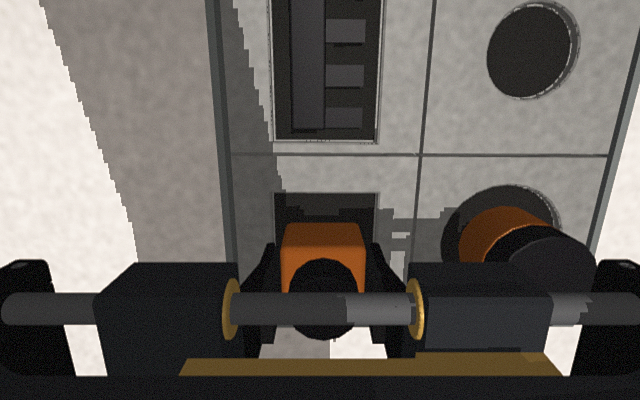

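The square bottle is aligned over its recess (columns 272–378, bottle 280–366), and the pot and comb are undisturbed. Lowering by 15.4 mm.

Emit:
{"fn": "jog_arm", "kwargs": {"steps": [[0,[0.5,1.5,-6],[0,0,0]],[0,[0.5,1.5,-11],[0,0,0]],[0,[0.5,1.5,-14.5],[0,0,0]],[0,[0.5,1.5,-15],[0,0,0]],[0,[0.5,1.5,-15],[0,0,0]]]}}

```text
t: 18.0
tool_pos: [0.621, 0.132, 0.024]
orientation: [0.706, 0.709, 0.007, -0.003]
contact_force: [-0.3, -0.3, -0.5]
finger_gap: 0.0376
```

Emit:
{"fn": "jog_arm", "kwargs": {"steps": [[0.7,[0,0,0],[0,0,0]],[0.7,[0,0,0],[0,0,0]],[0.7,[0,0,0],[0,0,0]],[0.7,[0,0,0],[0,0,0]],[0.7,[0,0,0],[0,0,0]]]}}

```text
t: 18.5
tool_pos: [0.621, 0.1321, 0.0241]
orientation: [0.706, 0.709, 0.007, -0.003]
contact_force: [-1.0, -0.4, -0.8]
finger_gap: 0.0599
```

Emit:
{"fn": "jog_arm", "kwargs": {"steps": [[0.7,[0,0,10],[0,0,0]],[0.7,[0,0,40],[0,0,0]],[0.7,[0,0,85],[0,0,0]],[1,[0,0,130],[0,0,0]],[1,[0,0,150],[0,0,0]]]}}

```text
t: 19.0
tool_pos: [0.6227, 0.1321, 0.1798]
orientation: [0.706, 0.708, 0.01, -0.002]
contact_force: [0.8, -0.2, 0.1]
finger_gap: 0.0701
```

```bash
python3 look.py w12 wrist
```

```text
19.0 [622.7 132.1 179.8] jaw 90.22 gap 70.1 F [ 0.8 -0.2  0.1]
```

View pics/w12.png

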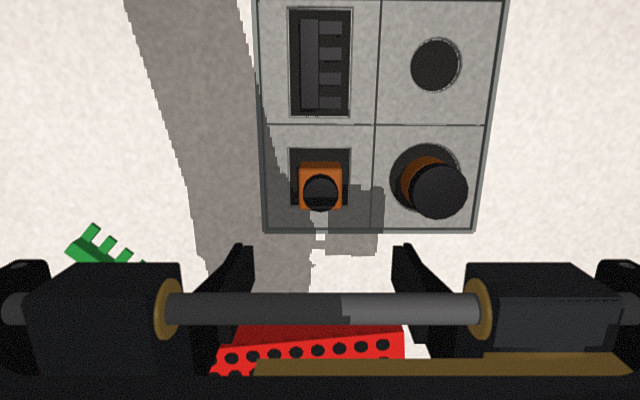

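The square bottle stands in its recess (320,187). Now the vial, with a small tilt correction.

Emit:
{"fn": "jog_arm", "kwargs": {"steps": [[1,[-3,-50,0],[-1,0.6,0]],[1,[-6,-100,0],[-1,0.6,0]],[1,[-9,-150,0],[-1,0.6,0]],[1,[-12,-200,0],[-1,0.6,0]],[1,[-15,-250,-5],[-1,0.6,0]]]}}

```text
t: 19.55
tool_pos: [0.6085, -0.1188, 0.1781]
orientation: [0.706, 0.709, 0.001, 0.002]
contact_force: [0.6, -0.2, -0.5]
finger_gap: 0.0866
```

Emit:
{"fn": "jog_arm", "kwargs": {"steps": [[1,[-3,-50,-10],[0,0,0]],[1,[-6,-100,-30],[0,0,0]],[1,[-9,-150,-50],[0,0,0]],[1,[-12,-195,-60],[0,0,0]],[1,[-14,-216,-65],[0,0,0]]]}}

```text
t: 20.05
tool_pos: [0.5923, -0.3393, 0.1122]
orientation: [0.707, 0.707, 0.0, 0.002]
contact_force: [0.7, 0.5, 0.1]
finger_gap: 0.0873
```

Emit:
{"fn": "jog_arm", "kwargs": {"steps": [[1,[0,0,0],[0,0,0]],[1,[0,0,0],[0,0,0]]]}}

```text
t: 20.25
tool_pos: [0.5916, -0.3402, 0.1123]
orientation: [0.708, 0.706, 0.0, 0.002]
contact_force: [0.8, -0.4, -0.2]
finger_gap: 0.087
```

```bash
python3 look.py w13 wrist
```

```text
20.25 [ 591.6 -340.2  112.3] jaw 89.89 gap 87.0 F [ 0.8 -0.4 -0.2]
```

View pics/w13.png

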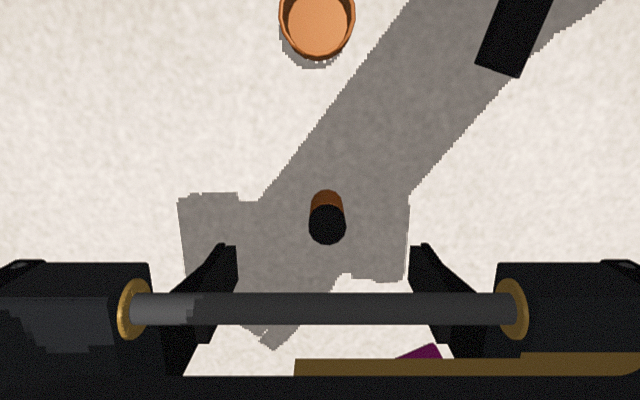

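Run:
```python
from h import *
import pickle
c=pickle.load(open("w13.pkl","rb"))
for p in ((327,225.5),(308,225),(346,225),(327,245)): print(p,(plane("wrist",*p,.055,c)*1e3).round(1))
```

```text
(327, 225.5) [ 593.9 -336.6   55. ]
(308, 225) [ 593.5 -349.3   55. ]
(346, 225) [ 593.5 -324.    55. ]
(327, 245) [ 607.9 -336.6   55. ]
```

The vial cap is at (327,226), giving (594,-336.6) with a 25 mm diameter.

Emit:
{"fn": "jog_arm", "kwargs": {"squeeze": 25, "steps": [[1,[3,4,-25],[0,0,0]],[1,[3,4,-55],[0,0,0]],[1,[3,4,-84],[0,0,0]],[1,[3,4,-96],[0,0,0]],[1,[3,4,-96],[0,0,0]]]}}

```text
t: 20.8
tool_pos: [0.5955, -0.3325, 0.0154]
orientation: [0.706, 0.708, 0.001, 0.0]
contact_force: [0.2, 0.1, -0.5]
finger_gap: 0.0874
```

Emit:
{"fn": "jog_arm", "kwargs": {"steps": [[0,[0,0,0],[0,0,0]],[0,[0,0,0],[0,0,0]],[0,[0,0,0],[0,0,0]],[0,[0,0,0],[0,0,0]],[0,[0,0,0],[0,0,0]]]}}

```text
t: 21.3
tool_pos: [0.5957, -0.3326, 0.0159]
orientation: [0.706, 0.708, 0.001, 0.001]
contact_force: [-0.3, -0.2, 0.6]
finger_gap: 0.0549
```

Emit:
{"fn": "jog_arm", "kwargs": {"steps": [[0,[0,0,0],[0,0,0]],[0,[0,0,0],[0,0,0]],[0,[0,0,0],[0,0,0]],[0,[0,0,0],[0,0,0]],[0,[0,0,0],[0,0,0]]]}}

```text
t: 21.8
tool_pos: [0.5957, -0.3328, 0.016]
orientation: [0.706, 0.708, 0.001, 0.001]
contact_force: [1.0, -0.6, 0.7]
finger_gap: 0.0253
```

Emit:
{"fn": "jog_arm", "kwargs": {"steps": [[0,[0,0,5],[0,0,0]],[0,[0,0,40],[0,0,0]],[0,[-2,20,80],[0,0,0]],[0,[-8,65,95],[0,0,0]],[0,[-15,113,95],[0,0,0]]]}}

```text
t: 22.3
tool_pos: [0.5817, -0.2205, 0.1142]
orientation: [0.707, 0.707, 0.002, 0.003]
contact_force: [0.5, 0.8, -0.8]
finger_gap: 0.0255
```

Emit:
{"fn": "jog_arm", "kwargs": {"steps": [[0,[-7,50,0],[0,0,0]],[0,[-14,98,0],[0,0,0]],[0,[-21,147,0],[0,0,0]],[0,[-28,196,0],[0,0,0]],[0,[-35,245,0],[0,0,0]]]}}

```text
t: 22.8
tool_pos: [0.5462, 0.0265, 0.1148]
orientation: [0.707, 0.707, 0.002, 0.003]
contact_force: [1.0, 0.6, 0.1]
finger_gap: 0.0257
```

```bash
python3 look.py w14 wrist
```

```text
22.8 [546.2  26.5 114.8] jaw 89.97 gap 25.7 F [1.  0.6 0.1]
```

View pics/w14.png

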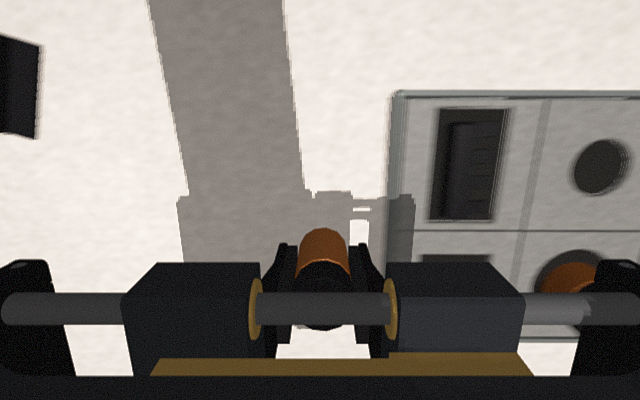

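The vial is held upright at (325,270). Continuing to (521,232).

Emit:
{"fn": "jog_arm", "kwargs": {"steps": [[0,[-6,50,0],[0,0,0]],[0,[-12,98,0],[0,0,0]],[0,[-18,146,0],[0,0,0]],[0,[-24,190,-5],[0,0,0]],[0,[-25,206,-15],[0,0,0]]]}}

```text
t: 23.35
tool_pos: [0.5189, 0.2485, 0.1002]
orientation: [0.702, 0.712, 0.005, 0.0]
contact_force: [0.2, -0.4, -0.1]
finger_gap: 0.0254
```

Emit:
{"fn": "jog_arm", "kwargs": {"steps": [[0,[0,0,-10],[0,0,0]],[0,[0,0,-25],[0,0,0]],[0,[0,0,-40],[0,0,0]],[0,[0,0,-52],[0,0,0]],[0,[0,0,-52],[0,0,0]]]}}

```text
t: 23.85
tool_pos: [0.5181, 0.2464, 0.046]
orientation: [0.703, 0.712, 0.003, 0.0]
contact_force: [-0.5, 0.3, -0.2]
finger_gap: 0.0251
```

```bash
python3 look.py w15 wrist; python3 look.py s15 scene 280,90,130,110
```

```text
23.85 [518.1 246.4  46. ] jaw 90.74 gap 25.1 F [-0.5  0.3 -0.2]
23.9 [518.7 247.1  47.2] jaw 90.76 gap 25.4 F [-0.3  0.9 -0.5]
scale 5.2727272727272725
```

View pics/w15.png

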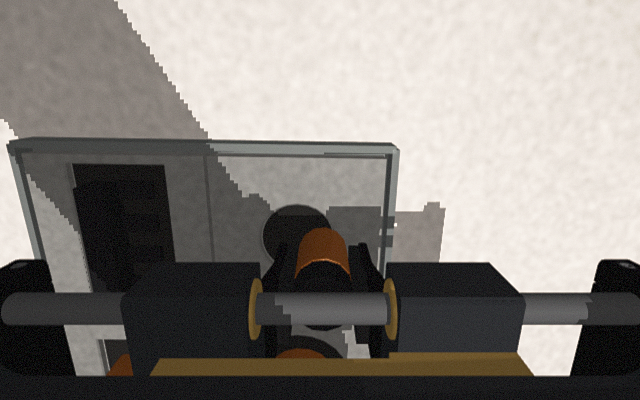

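View pics/s15.png

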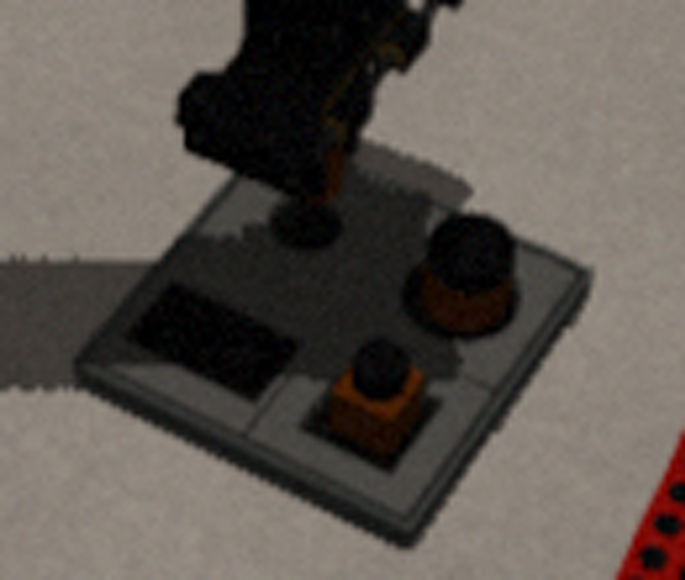

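It overshot about 14 mm in y (vial at 247). I'll correct before lowering.

Emit:
{"fn": "jog_arm", "kwargs": {"steps": [[0,[2,-14,0],[0,0,-0.7]],[0,[2,-14.5,0],[0,0,-0.7]],[0,[2,-14.5,-4],[0,0,-0.7]],[0,[2,-14.5,-7],[0,0,-0.7]],[0,[2,-14.5,-7],[0,0,-0.7]]]}}

```text
t: 24.45
tool_pos: [0.5208, 0.2333, 0.0406]
orientation: [0.706, 0.708, 0.004, 0.0]
contact_force: [-0.1, -0.2, 0.1]
finger_gap: 0.0253
```

```bash
python3 look.py w16 wrist
```

```text
24.45 [520.8 233.3  40.6] jaw 90.11 gap 25.3 F [-0.1 -0.2  0.1]
```

View pics/w16.png

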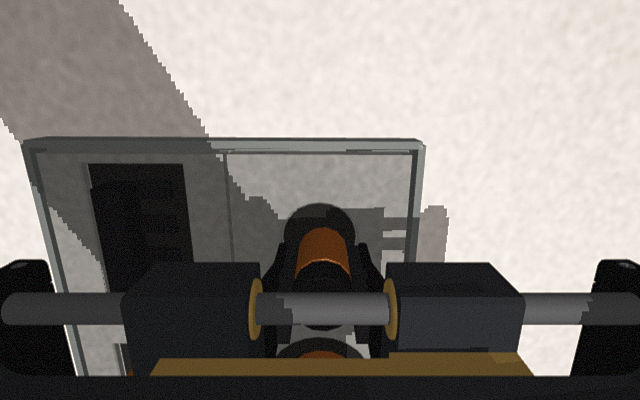

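Emit:
{"fn": "jog_arm", "kwargs": {"steps": [[0,[0,-1.5,-5],[0,0,0]],[0,[0,-1.5,-9],[0,0,0]],[0,[0,-1.5,-12],[0,0,0]],[0,[0,-1.5,-12.3],[0,0,0]],[0,[0,-1.5,-12.3],[0,0,0]]]}}

```text
t: 25.0
tool_pos: [0.5208, 0.2319, 0.0284]
orientation: [0.706, 0.708, 0.004, 0.0]
contact_force: [0.2, 0.2, -0.5]
finger_gap: 0.0255
```

Emit:
{"fn": "jog_arm", "kwargs": {"steps": [[0.6,[0,0,0],[0,0,0]],[0.6,[0,0,0],[0,0,0]],[0.6,[0,0,0],[0,0,0]],[0.6,[0,0,0],[0,0,0]],[0.6,[0,0,0],[0,0,0]]]}}

```text
t: 25.5
tool_pos: [0.5209, 0.2319, 0.0284]
orientation: [0.706, 0.708, 0.004, 0.0]
contact_force: [-0.7, 0.3, 0.0]
finger_gap: 0.0508
```

Emit:
{"fn": "jog_arm", "kwargs": {"steps": [[0.6,[0,0,10],[0,0,0]],[0.6,[0,0,40],[0,0,0]],[0.6,[0,0,85],[0,0,0]],[0.8,[10,0,130],[0,0,0]],[0.8,[50,0,170],[0,0,0]]]}}

```text
t: 26.0
tool_pos: [0.5653, 0.2329, 0.1981]
orientation: [0.706, 0.709, 0.005, -0.0]
contact_force: [1.1, 1.6, 0.6]
finger_gap: 0.0613
```

Emit:
{"fn": "jog_arm", "kwargs": {"steps": [[0.8,[30,-50,50],[0,0,0]],[0.8,[30,-50,50],[0,0,0]],[0.8,[30,-50,50],[0,0,0]],[0.8,[30,-50,50],[0,0,0]]]}}

```text
t: 26.4
tool_pos: [0.5953, 0.1828, 0.2486]
orientation: [0.706, 0.708, 0.006, -0.0]
contact_force: [-0.3, -0.2, -0.3]
finger_gap: 0.0695
```

```bash
python3 look.py w17 wrist; python3 look.py sd17 side; python3 look.py s17 scene
```

```text
26.4 [595.3 182.8 248.6] jaw 90.18 gap 69.5 F [-0.3 -0.2 -0.3]
26.45 [594.6 183.7 247.7] jaw 90.27 gap 69.3 F [-0.1  0.5 -0.5]
26.5 [594.3 184.1 247.3] jaw 90.32 gap 69.9 F [ 0.  -0.2 -0.9]
```

View pics/w17.png

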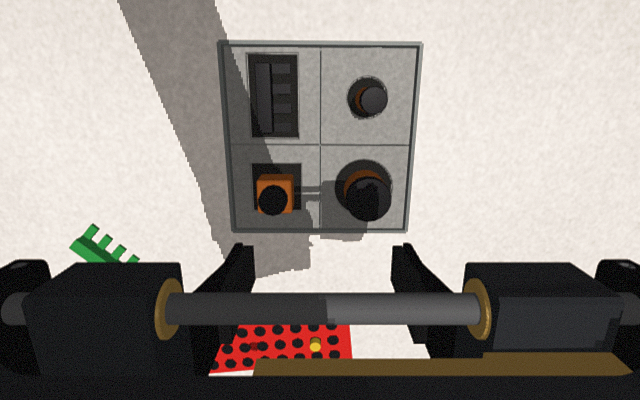

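View pics/sd17.png

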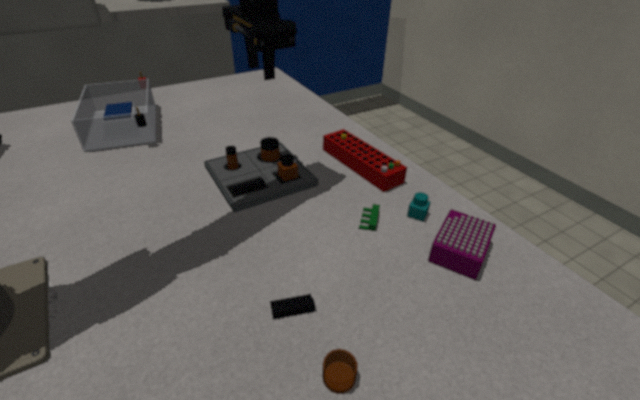

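View pics/s17.png

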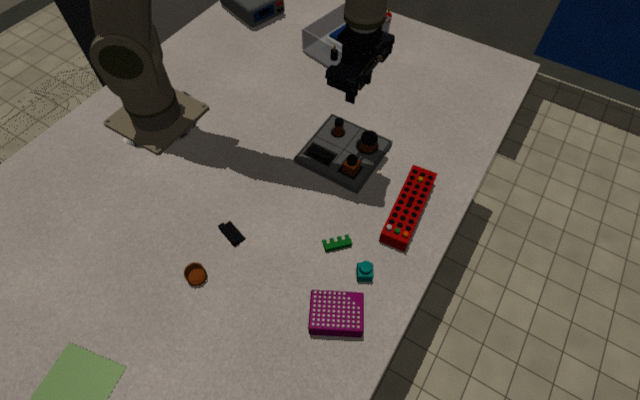

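All four pieces stand in their recesses, and the bar (231,233) and open pot (195,275) haven't moved. One numeric check before handing in.

Run:
```python
from h import *
import pickle
c=pickle.load(open("w17.pkl","rb")); im=cv2.imread("pics/w17_full.png")
cv2.imwrite("pics/w17c.png",cv2.resize(im[35:240,210:430],None,fx=2.8,fy=2.8,interpolation=cv2.INTER_CUBIC))
for n,p,z,t in (("vial",(374,98),.067,(520,233)),("pot",(369,199),.058,(621,232)),("sq cap",(273,200),.064,(620.5,132)),("comb spine",(264,97),.030,(520,123))):
    q=plane("wrist",*p,z,c)[:2]*1e3; print(n,q.round(1),"off",(q-t).round(1))
a,b=[cv2.imread(f"pics/{f}.png").astype(int) for f in("scene0","s17")]
for n,(x,y) in (("bar",(231,233)),("open",(195,275))): print(n,"max diff",abs(a-b)[y-15:y+15,x-18:x+18].mean().round(2))
```

```text
vial [518.5 233. ] off [-1.5 -0. ]
pot [619.7 233.8] off [-1.3  1.8]
sq cap [619.  134.5] off [-1.5  2.5]
comb spine [518.3 124.9] off [-1.7  1.9]
bar max diff 3.41
open max diff 3.12
```

View pics/w17c.png

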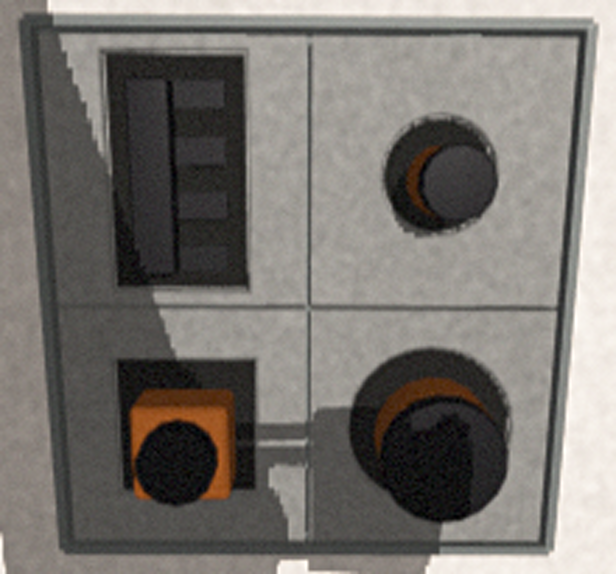

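The crop shows all four inside their recesses and upright or flat, each within about 3 mm of centre. Handing in.

```bash
python3 -c "
from station import robot
print(robot.close_job(), robot.get_state()['t'])"
```

```text
the job is handed in; nothing more can be done
the job is handed in; nothing more can be done
```

The kit tray is packed and the job is handed in: comb, capped pot, square bottle and vial each sit in their own recess. The arm finished at about 26.5 s of the 106 s allowed.

- **Placement:** the last wrist view puts every piece within about 3 mm of its recess centre, the comb flat and the bottles upright. Resting height was not measured separately. I inferred it from the release heights and from how the pieces look in the pictures.
- **Left alone:** the toothless bar and the open pot are unchanged between the first and last scene pictures. The green and turquoise look-alikes were not touched.
- **Disagreements:** the fixed and wrist cameras differed by 2–6 mm on where things were, so I used the close wrist views for the grasps. The vial overshot its recess by about 14 mm in y while still in the air, and I corrected that before lowering it. No check failed.

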